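# File the edge of a dough scraper

## Task

Take the file from the cork mat by its wooden grip and dress the upturned steel edge of the dough scraper held in the little clamp: three full strokes, file level and square across the edge, nose first and pushed away from the clamp's screw handle, sliding from the front third of the file to its rear third, pressing steadily with about 5 to 12 N, and lift it clear of the edge on every return. Never drag it backwards on the edge or press hard (20 N or more), and touch the clamp and scraper with nothing but the file. Then lay the file back teeth down in the middle of the mat, along its length, let go, and leave the onion, glass, tin and mug where they stand.

Things in the scene. Friction and masses are not known exactly. Their poses are not given: they have to be found in the camera images.
- file_grip (a point): flat steel file 160 mm long (x), 32 wide (y), 6 thick, in a dark wooden holder (30 wide, top 15 mm above the teeth) with an upright grip 80 mm long, 22 thick across y, its top 58 mm above the toothed underside. Point: inside the grip at the file's middle, 38 mm above the underside; z up, +x to the nose, the end with the brass button. About 0.25 kg; starts teeth down on the mat
- mat_center (a point): cork mat, 260 x 180 x 5 mm, fixed on the worktop; this point is the middle of its top face, x along its long side
- clamp_mid (a point): clamp on a fixed 150 x 130 mm wooden base, jaws' tops 69 mm up. It holds a dough scraper, steel blade (100 mm wide along y, 4 mm thick along x) upright, edge on top, level, running along y. Point: fixed to the base, 125 mm above the worktop, in the blade's plane at mid-width; the edge itself lies up to 13 mm higher or lower (not measured). +x, level, is the forward stroke direction
- screw_handle (a point): middle of the clamp's T handle (64 mm bar along y), 78 mm from the blade on its -x side, 51 mm up: strokes go away from it. It moves with the jaws. The clamp stands on rubber buffers: the edge gives downwards about 1 mm per 5 N pressed on it
- jaw (a joint): how far the springy jaws with the scraper are carried along the clamp's +x (m): 0 at rest, positive when the file rubs forward, negative when it is dragged backward; about 1 mm per 1.5 N, stops at 10 mm
- onion_1: red onion, about 82 mm, bystander behind the work; origin under its middle
- glass_1: clear drinking glass, 81 mm wide and 93 mm high, bystander; origin under its middle
- tin_2: low tin, 75 mm wide and 58 mm high, bystander; origin under its middle
- mug_1: striped mug, 85 mm wide, 121 mm with its handle, 93 mm high, bystander at the left; origin under its middle
Not all that is in view belongs to the job. There is more than one size of the part that bears file_grip; the job needs the larger.

How it is judged:
On the way, in this order (a step that is already met when the one before it is completed fails the run):
1. first stroke under way: front part of the file on the edge, level and square, pressed with over 3 N and rubbing forward (jaws carried over 0.7 mm) (angle between the x axis of file_grip and the x axis of clamp_mid, either way round below 0.25 rad and angle between file_grip's own z axis and vertical below 0.15 rad and contact force between file and clamp above 3 N and x of clamp_mid in the frame of file_grip above 0.02 m and value of joint jaw above 0.0007 m), for 0.05 s.
2. first stroke completed: rear third of the file on the edge, still level, square, over 3 N and rubbing forward (angle between the x axis of file_grip and the x axis of clamp_mid, either way round below 0.25 rad and angle between file_grip's own z axis and vertical below 0.15 rad and contact force between file and clamp above 3 N and x of clamp_mid in the frame of file_grip below -0.027 m and value of joint jaw above 0.0007 m), for 0.05 s.
3. file lifted off the edge after the first stroke (contact force between file and clamp below 0.05 N), for 0.1 s.
4. second stroke under way: front part of the file on the edge, level and square, pressed with over 3 N and rubbing forward (jaws carried over 0.7 mm) (all of step 1), for 0.05 s.
5. second stroke completed: rear third of the file on the edge, still level, square, over 3 N and rubbing forward (all of step 2), for 0.05 s.
6. file lifted off the edge after the second stroke (contact force between file and clamp below 0.05 N), for 0.1 s.
7. third stroke under way: front part of the file on the edge, level and square, pressed with over 3 N and rubbing forward (jaws carried over 0.7 mm) (all of step 4), for 0.05 s.
8. third stroke completed: rear third of the file on the edge, still level, square, over 3 N and rubbing forward (all of step 5), for 0.05 s.
9. file lifted off the edge after the third stroke (contact force between file and clamp below 0.05 N), for 0.1 s.
At the end, for the whole second after the job is handed in: after three stroke-and-lift cycles the file lies at rest, teeth down, flat on the cork mat, its middle within 45 mm of the mat's middle and its length within 0.35 rad of the mat's long side (horizontal distance between file_grip and mat_center below 0.045 m and angle between the x axis of file_grip and the x axis of mat_center, either way round below 0.35 rad and angle between file_grip's own z axis and vertical below 0.1 rad and z of file_grip in the frame of mat_center below 0.043 m and linear speed of file below 0.02 m/s); the robot touches nothing.
It fails at once if the file pressed on the scraper or clamp with 20 N or more (contact force between file and clamp above 20 N).
It fails at once if the edge dragged backwards (jaws carried back by more than 0.8 mm) (value of joint jaw below -0.0008 m).
It fails at once if clamp or scraper touched by the gripper or arm (contact force between any of the fingers, the arm and clamp above 0.5 N).
It fails at once if the onion, glass, tin or mug moved by more than 25 mm (distance of any of onion_1, glass_1, tin_2, mug_1 from where it was at the start of the episode above 0.025 m).
It also fails if it takes over 72 s, if anything falls off the work surface, if the arm or the gripper's body presses on something with over 40 N, if the wrist force passes 120 N, or if a joint passes its speed limit or range.

## Robot

A 7-joint arm with a two-finger parallel gripper is mounted at the origin on a cart in front of the work surface, level with it; the furniture and walls round the work are solid. World frame = base frame: x ahead of the robot, y to its left, z up, the work surface at z = 0. Lengths are in m, angles in rad, forces in N, time in s.
With the tool pointing down it reaches from about 0.35 to 0.9 m from the base axis. Payload 19.9 kg.
Tool frame: the origin (TCP) lies at the very end of the fingers, on their centre line; the grasp point (between the pads) lies 19 mm behind it; z points along the fingers, y is the line along which they close (so a half turn about z gives the same grasp; the last joint's range is limited). The gripper opens to 85 mm and grips with 20 to 120 N. Pads are 22 mm wide; open, the fingers measure 114 mm over their backs; the gripper's body (76 mm by 85 mm) begins 54 mm behind the grasp point. The pads swing forward as they close: fully open they stand 13 mm farther back than shut.
Start: joints at [-1.216, 0.417, -0.01, 1.614, 0.005, 1.111, -0.053], TCP at [0.242, 0.576, 0.231] pointing down, gripper open.
Joint ranges: [-2.81, 2.81], [-0.39, 2.02], [-1.27, 1.25], [0.06, 2.57], [-1.19, 4.33], [0.19, 2], [-2.82, 2.82]. Speed limits (rad/s): [1.89, 1.89, 2.39, 2.39, 3.01, 3.01, 3.01].

## Interface

Orientations are given as a 3x3 rotation matrix whose columns are the frame's x, y, z axes.
In Python, from station import robot gives the robot as it stands.
- The arm moves only by the tool arm_command, never from a script. Its argument "targets" is a list of rows, each a list of 5 numbers: the finger opening in mm, from 0 to 85.4, then the shift along the tool's x, y, z in mm, then the turn about the tool's z in rad. A call has 1 to 8 rows; each row is the pose to reach, as a shift and turn from the pose commanded when the call began, along the tool's axes at that moment; what a row does not reach only later rows make up. A row lasts 1/8 s, in which the tool goes at most 62.5 mm and 10.7 degrees, less where a joint would pass 70% of its speed; a pose out of reach is approached as far as the arm can. A call with a gripper value outside its range is refused whole. The fingers move at their own pace and stop on an object; "grip_force" is the grip in N (left out, the last holds). Time passes only in rows, so rows that repeat a pose let the fingers close. It gives the time, the measured TCP pose, the force, the opening and the grip force at its end, in the units of the state.
- robot.read_state(): the state, without advancing time (a new reading comes with each control period).
- robot.read_camera(name): name is "side" or "top"; returns the picture (384x512x3 uint8, red, green, blue); there is no depth.
- robot.camera_model(name): a dict with "mtx" (3x3 intrinsics, pixels), "cam_to_world" (4x4, takes a point from camera to world coordinates). Camera axes: x right, y down, z forward; pixel columns grow to the right and rows downward; lengths in m; the calibration is good to about 2 mm. A picture is of the moment at which its call begins. camera_model takes no time and is no camera call.
- robot.sign_off(): hands the job in; it is judged then, once.
The state is a dict: "time_s": time; "qpos": joint angles; "joint_velocities": joint speeds; "effort": joint torques, N m; "tcp_pos": TCP position; "eef_rot": TCP orientation; "ft_force": force on the tool from outside, world axes, zero at the start; "ft_torque": the same for the moment, N m; "finger_gap": finger opening in m; "grasp_force": force on a finger pad.
Only numpy, scipy, OpenCV 4.12 (cv2) and the standard library are available. Lean on these libraries where they do the work, as an engineer would, in place of code of your own. Each camera call takes 0.05 s, during which the arm holds its last target. There are 200 camera calls.

## Working session

There is one attempt and no reset: what is moved stays moved. The work goes in short steps, Python scripts to look and compute and a tool call to move; the robot and the scene stay as the last step left them, time stands still between calls to the robot, and variables do not carry over. Pictures are saved under pics/ and viewed, at most 10 in all, crops included, and the job is handed in when it is done.

Besides the shell and the picture viewer there is one more tool, called after "Call:" by a JSON object that holds its "op" and its "data". arm_command: Moves the arm, as the interface text tells. Its arguments: {"type":"object","properties":{"targets":{"type":"array"},"grip_force":{"type":"number"}},"required":["targets"]}

```bash
mkdir -p pics
python3 - <<'E'
from station import robot
import cv2,numpy as np
np.set_printoptions(precision=4,suppress=True)
for n in("top","side"):
    cv2.imwrite(f"pics/{n}0.png",cv2.resize(robot.read_camera(n)[:,:,::-1],(800,600),interpolation=cv2.INTER_CUBIC))
    m=robot.camera_model(n);print(n,m["mtx"],m["cam_to_world"])
s=robot.read_state();print(s["tcp_pos"],s["eef_rot"],s["time_s"],s["ft_force"])
E
```

```text
top [[422.1361   0.     250.5391]
 [  0.     422.1361 202.2624]
 [  0.       0.       1.    ]] [[ 0.4254 -0.8828  0.1992  0.3698]
 [-0.905  -0.4155  0.0913  0.0293]
 [ 0.0021 -0.2191 -0.9757  1.2473]
 [ 0.      0.      0.      1.    ]]
side [[474.9785   0.     258.2757]
 [  0.     474.9785 187.2606]
 [  0.       0.       1.    ]] [[-0.9727 -0.0989  0.2099  0.2753]
 [-0.231   0.4994 -0.835   1.4074]
 [-0.0222 -0.8607 -0.5086  0.8851]
 [ 0.      0.      0.      1.    ]]
[0.2414 0.5761 0.2307] [[-0.9223  0.3864 -0.0003]
 [ 0.3864  0.9223 -0.0011]
 [-0.0001 -0.0011 -1.    ]] 0.1 [-0.162   0.0518 -0.0406]
```

View pics/top0.png

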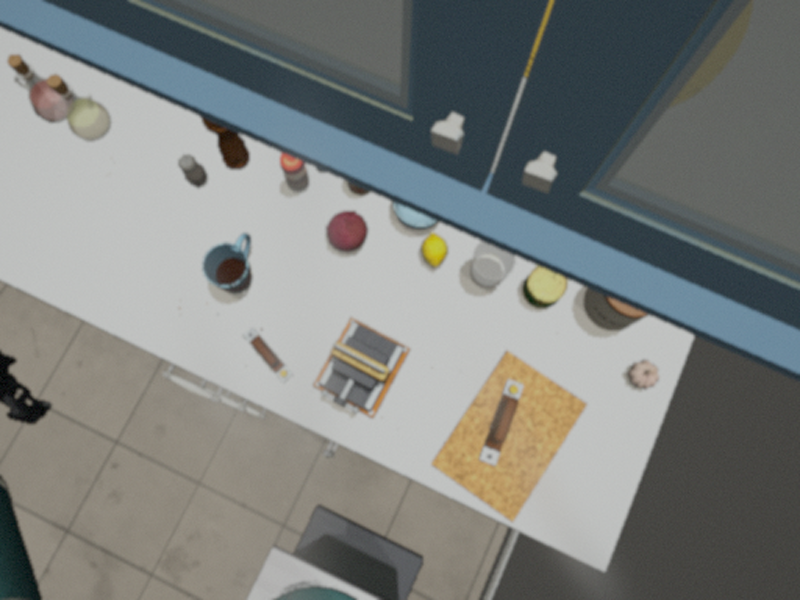

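View pics/side0.png

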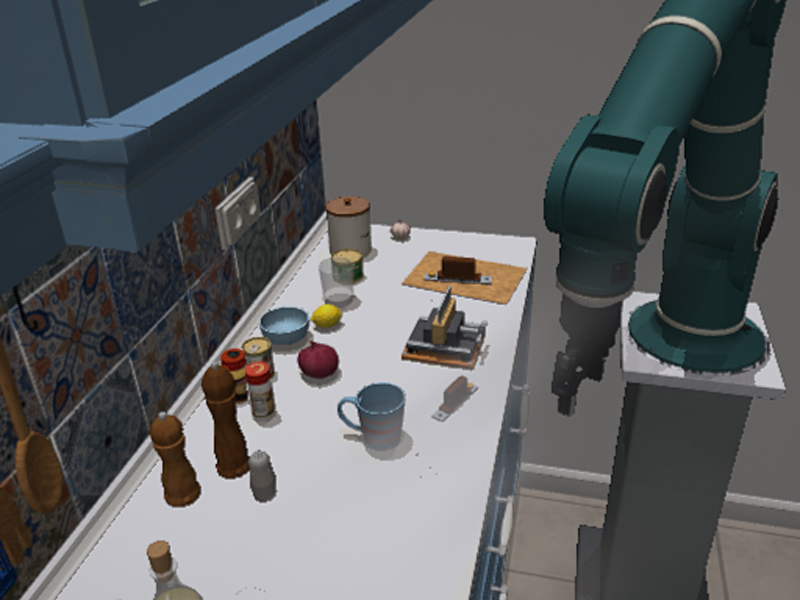

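```bash
cat > h.py <<'E'
from station import robot
import cv2,numpy as np
np.set_printoptions(precision=4,suppress=True)
M={n:robot.camera_model(n) for n in("top","side")}
def ray(n,u,v):
    m=M[n];T=m["cam_to_world"];d=T[:3,:3]@np.linalg.inv(m["mtx"])@[u,v,1];return T[:3,3],d/np.linalg.norm(d)
def onz(n,u,v,z):
    o,d=ray(n,u,v);return o+d*(z-o[2])/d[2]
def tri(a,b):
    o,d=ray("top",*a);p,e=ray("side",*b)
    s=np.linalg.lstsq(np.c_[d,-e],p-o,rcond=None)[0];A=o+s[0]*d;B=p+s[1]*e
    return (A+B)/2,np.linalg.norm(A-B)
def proj(n,P):
    m=M[n];T=np.linalg.inv(m["cam_to_world"]);c=T[:3,:3]@P+T[:3,3];c=m["mtx"]@c;return c[:2]/c[2]
E
python3 - <<'E'
from h import *
t=robot.read_camera("top");s=robot.read_camera("side")
np.save("t.npy",t);np.save("s.npy",s)
# crops, x5
def crop(im,u,v,w,h,f): return cv2.resize(im[v:v+h,u:u+w,::-1],(w*f,h*f),interpolation=cv2.INTER_CUBIC)
a=crop(t,195,195,80,60,5);b=crop(t,285,230,80,60,5);c=crop(s,250,180,80,60,5);d=crop(s,260,155,80,60,5)
cv2.imwrite("pics/m1.png",np.vstack([np.hstack([a,b]),np.hstack([c,d])]))
h=cv2.cvtColor(t,cv2.COLOR_RGB2HSV)
m=cv2.inRange(h,(10,100,120),(24,255,255));m[:,:270]=0;m[:220]=0
m=cv2.morphologyEx(m,cv2.MORPH_CLOSE,np.ones((25,25),np.uint8))
cs=cv2.findContours(m,0,1)[0];k=max(cs,key=cv2.contourArea)
w=np.array([onz("top",*p[0],.005)[:2] for p in k],np.float32)
r=cv2.minAreaRect(w);print(r);print(cv2.boxPoints(r))
E
```

```text
((0.5143810510635376, -0.14688938856124878), (0.1726764291524887, 0.2527484595775604), 80.18075561523438)
[[ 0.3751 -0.2104]
 [ 0.6242 -0.2535]
 [ 0.6536 -0.0834]
 [ 0.4046 -0.0403]]
```

View pics/m1.png

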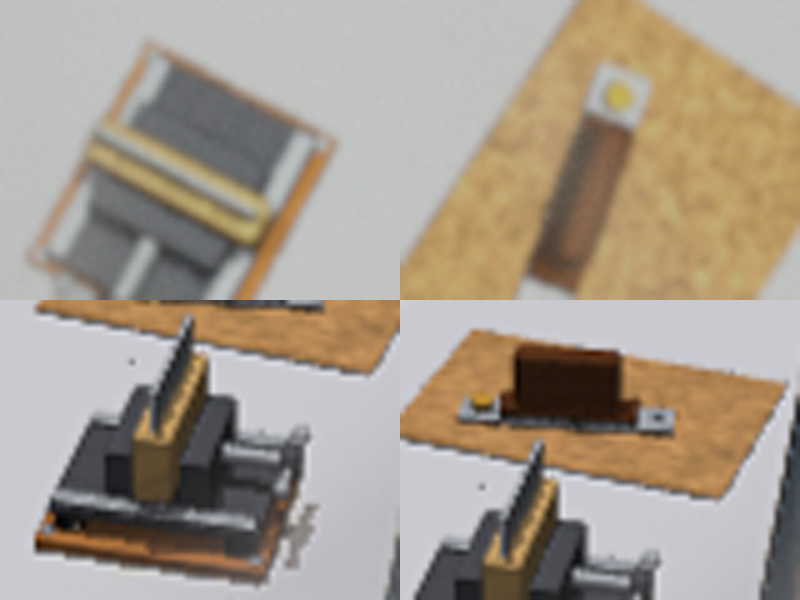

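Run:
```python
from h import *
t=np.load("t.npy");s=np.load("s.npy")
h=cv2.cvtColor(t,cv2.COLOR_RGB2HSV)
m=cv2.inRange(h,(0,0,120),(180,60,255))
C=np.array([.5144,-.1469,.005]);
poly=[proj("top",np.array([x,y,.005])) for x,y in [(.39,-.2),(.61,-.24),(.64,-.09),(.42,-.05)]]
pm=np.zeros_like(m);cv2.fillPoly(pm,[np.int32(poly)],255);m&=pm
n,l,st,ce=cv2.connectedComponentsWithStats(m)
for i in range(1,n):
    if st[i,4]>15:
        k=cv2.findContours((l==i).astype(np.uint8),0,1)[0][0]
        w=np.array([onz("top",*p[0],.011)[:2] for p in k],np.float32);print(st[i],ce[i],cv2.minAreaRect(w))
        print(cv2.boxPoints(cv2.minAreaRect(w)))
# grip top in dark wood: side
A=lambda x,y:(195+(x+.5)/5-.5,195+(y+.5)/5-.5)
Cc=lambda x,y:(250+(x+.5)/5-.5,180+(y-300+.5)/5-.5)
R=tri(A(257,211),Cc(190,318));L=tri(A(103,127),Cc(151,410));print("blade R,L",R,L,np.linalg.norm(R[0]-L[0]))
for z in(.115,.125,.135):
    a=onz("top",*A(257,211),z);b=onz("top",*A(103,127),z);print(z,(a+b)/2,np.linalg.norm(a-b),np.degrees(np.arctan2(*(b-a)[1::-1])))
for z in(.012,.02):
    p=[onz("top",*A(*q),z) for q in((30,262),(150,40),(335,140))]
    print("base",p,[np.linalg.norm(p[i]-p[1]) for i in(0,2)],np.degrees(np.arctan2(*(p[1]-p[0])[1::-1])),(p[0]+p[2])/2)
```

```text
[321 242  14  14 108] [327.7963 248.7315] ((0.5923534035682678, -0.11958575993776321), (0.03298276290297508, 0.03389754891395569), 4.857230186462402)
[[ 0.5745 -0.1041]
 [ 0.5774 -0.1379]
 [ 0.6102 -0.1351]
 [ 0.6074 -0.1013]]
[307 285  13  13 125] [312.96  291.072] ((0.4623413383960724, -0.1280117779970169), (0.029604537412524223, 0.034056372940540314), 4.88350248336792)
[[ 0.4461 -0.1123]
 [ 0.449  -0.1462]
 [ 0.4785 -0.1437]
 [ 0.4756 -0.1098]]
blade R,L (array([0.507 , 0.1052, 0.1184]), np.float64(0.0036554712596437093)) (array([0.5139, 0.2021, 0.1078]), np.float64(0.004449345661516667)) 0.09763567292484779
0.115 [0.5122 0.1535 0.115 ] 0.09575366229173017 86.45816551989711
0.125 [0.511  0.1524 0.125 ] 0.09490801196618928 86.4581655198971
0.135 [0.5097 0.1513 0.135 ] 0.09406236164064846 86.45816551989708
base [array([0.4382, 0.2201, 0.012 ]), array([0.5879, 0.2148, 0.012 ]), array([0.58  , 0.0889, 0.012 ])] [np.float64(0.14985000615425767), np.float64(0.12618484708027303)] -2.017102504915538 [0.5091 0.1545 0.012 ]
base [array([0.4377, 0.2188, 0.02  ]), array([0.5865, 0.2136, 0.02  ]), array([0.5786, 0.0885, 0.02  ])] [np.float64(0.1488795598720356), np.float64(0.1253676591543963)] -2.017102504915511 [0.5082 0.1537 0.02  ]
```

```bash
cat >> h.py <<'E'
def go(x,y,z,yaw):
    """shift (mm, tool axes) and turn to TCP world pose; yaw deg = direction of the held file's x axis (tool y at yaw+90)"""
    s=robot.read_state();R=np.array(s["eef_rot"]);p=np.array(s["tcp_pos"])
    cur=np.degrees(np.arctan2(R[1,1],R[0,1]));d=(yaw+90-cur+90)%180-90
    print("t",round(s["time_s"],2),"tcp",p,"yaw",round(cur-90,2),"F",s["ft_force"],"T",s["ft_torque"],"gap",s["finger_gap"],"| shift mm",R.T@(np.array([x,y,z])-p)*1000,"turn",-np.radians(d))
E
python3 -c "
from h import *
go(.528,-.124,.18,4.2)"
```

```text
t 0.2 tcp [0.2414 0.5763 0.2309] yaw -22.74 F [-0.4931 -0.0002 -0.1931] T [0.0157 0.0082 0.0134] gap 0.08532165449689405 | shift mm [-534.919  -535.0575   51.3339] turn -0.4701138877132606
```

Call:
{"op": "arm_command", "data": {"targets": [[85,-45,-45,0,-0.05],[85,-90,-90,0,-0.1],[85,-135,-135,0,-0.15],[85,-180,-180,0,-0.2],[85,-225,-225,0,-0.25],[85,-270,-270,0,-0.3],[85,-315,-315,0,-0.35],[85,-360,-360,0,-0.4]]}}

```text
time_s: 1.2
tcp_pos: [0.4314, 0.1118, 0.2315]
eef_rot: [[-1.0, -0.005, 0.001], [-0.005, 1.0, 0.0], [-0.001, 0.0, -1.0]]
ft_force: [1.6, 0.9, -0.6]
finger_gap: 0.0852
grasp_force: 0.0
```

```bash
python3 -c "
from h import *
go(.528,-.124,.12,4.2)"
```

```text
t 1.2 tcp [0.4314 0.1118 0.2315] yaw 0.29 F [ 1.569   0.9215 -0.6426] T [ 0.0656 -0.0741  0.0523] gap 0.08518423897337031 | shift mm [ -95.3652 -236.2671  111.5293] turn -0.06828029282954479
```

Call:
{"op": "arm_command", "data": {"targets": [[60,-20,-55,0,-0.02],[60,-45,-110,0,-0.04],[60,-70,-165,20,-0.06],[60,-90,-215,50,-0.068],[60,-95,-236,80,-0.068],[60,-95,-236,110,-0.068],[60,-95,-236,110,-0.068],[60,-95,-236,110,-0.068]]}}

```text
time_s: 2.2
tcp_pos: [0.5272, -0.1218, 0.1224]
eef_rot: [[-0.997, -0.072, 0.001], [-0.072, 0.997, -0.0], [-0.001, -0.0, -1.0]]
ft_force: [0.4, -0.0, 0.8]
finger_gap: 0.0597
grasp_force: 0.0
```

Run:
```python
from h import *
go(.528,-.124,.028,4.2)
t=robot.read_camera("top");s=robot.read_camera("side")
def crop(im,u,v,w,h,f): return cv2.resize(im[v:v+h,u:u+w,::-1],(w*f,h*f),interpolation=cv2.INTER_CUBIC)
cv2.imwrite("pics/m2.png",np.hstack([crop(t,270,215,100,110,4),crop(s,250,120,100,110,4)]))
```

```text
t 2.2 tcp [ 0.5272 -0.1218  0.1224] yaw 4.1 F [ 0.3907 -0.0402  0.7551] T [ 0.0009 -0.0438  0.0281] gap 0.059694348774660004 | shift mm [-0.5249 -2.2206 94.4121] turn -0.0016593750166191044
```

View pics/m2.png

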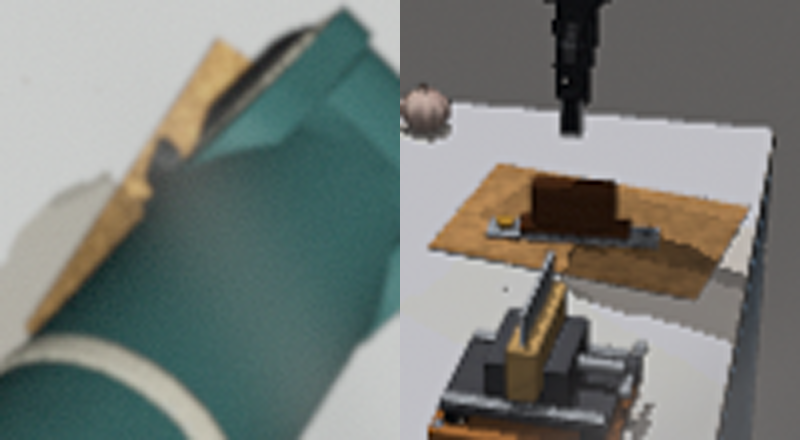

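Call:
{"op": "arm_command", "data": {"targets": [[50,-1,-2,40,0],[50,-1,-2,80,0],[50,-1,-2,92,0],[50,-1,-2,92,0],[0,-1,-2,92,0],[0,-1,-2,92,0],[0,-1,-2,92,0],[0,-1,-2,92,0]], "grip_force": 100}}

```text
time_s: 3.3
tcp_pos: [0.5288, -0.124, 0.0309]
eef_rot: [[-0.997, -0.071, 0.002], [-0.071, 0.997, -0.0], [-0.002, -0.0, -1.0]]
ft_force: [-2.1, 1.0, 12.1]
finger_gap: 0.0209
grasp_force: 97.9
```

Call:
{"op": "arm_command", "data": {"targets": [[0,0,0,0,0],[0,0,0,0,0]]}}

```text
time_s: 3.55
tcp_pos: [0.5288, -0.124, 0.0309]
eef_rot: [[-0.997, -0.071, 0.002], [-0.071, 0.997, -0.0], [-0.002, -0.0, -1.0]]
ft_force: [-2.6, -0.2, 12.2]
finger_gap: 0.0207
grasp_force: 97.9
```

```bash
python3 -c "
from h import *
go(.528,-.124,.03,4.2);print(robot.read_state()['grasp_force'])"
```

```text
t 3.55 tcp [ 0.5288 -0.124   0.0309] yaw 4.09 F [-2.5826 -0.1692 12.2321] T [0.3112 0.4263 0.0175] gap 0.020696934482900452 | shift mm [0.8122 0.0795 0.9089] turn -0.0019898545120341617
97.87894248962402
```

Call:
{"op": "arm_command", "data": {"targets": [[0,0,0,-20,0],[0,0,0,-50,0],[0,0,0,-90,0],[0,0,0,-130,0],[0,0,0,-160,0],[0,0,0,-180,0],[0,0,0,-180,0],[0,0,0,-180,0]]}}

```text
time_s: 4.55
tcp_pos: [0.5275, -0.1237, 0.2087]
eef_rot: [[-0.997, -0.071, -0.001], [-0.071, 0.997, 0.0], [0.001, 0.0, -1.0]]
ft_force: [-0.2, -0.3, -2.6]
finger_gap: 0.021
grasp_force: 98.4
```

Run:
```python
from h import *
go(.465,.155,.21,-2.8)
```

```text
t 4.55 tcp [ 0.5275 -0.1237  0.2087] yaw 4.09 F [-0.1505 -0.3277 -2.5701] T [-0.0211 -0.0251 -0.0059] gap 0.021033697974647176 | shift mm [ 42.4474 282.4592  -1.1877] turn 0.12022771660352663
```

Call:
{"op": "arm_command", "data": {"targets": [[0,7,45,0,0.02],[0,14,95,0,0.04],[0,21,145,0,0.06],[0,28,195,0,0.08],[0,35,240,0,0.1],[0,42,282,0,0.12],[0,42,282,0,0.12],[0,42,282,0,0.12]]}}

```text
time_s: 5.55
tcp_pos: [0.4657, 0.1538, 0.2086]
eef_rot: [[-0.999, 0.049, -0.001], [0.049, 0.999, -0.001], [0.001, -0.001, -1.0]]
ft_force: [0.2, -0.8, -2.1]
finger_gap: 0.0207
grasp_force: 98.7
```

Run:
```python
from h import *
go(.465,.155,.15,-2.8)
t=robot.read_camera("top");s=robot.read_camera("side");np.save("t2.npy",t);np.save("s2.npy",s)
print(proj("side",np.array([.511,.153,.12])))
def crop(im,u,v,w,h,f): return cv2.resize(im[v:v+h,u:u+w,::-1],(w*f,h*f),interpolation=cv2.INTER_CUBIC)
cv2.imwrite("pics/m3.png",crop(s,230,130,130,100,6))
```

```text
t 5.55 tcp [0.4657 0.1538 0.2086] yaw -2.79 F [ 0.1717 -0.7953 -2.1409] T [-0.0367  0.0011 -0.0464] gap 0.020744098825823263 | shift mm [ 0.707   1.2148 58.6058] turn 0.00011760060982290317
[283.0359 190.0491]
```

View pics/m3.png

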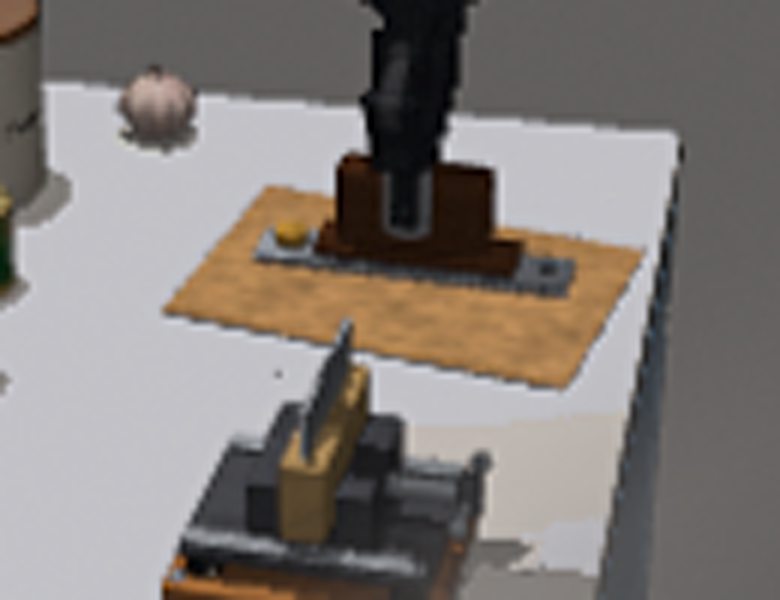

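Run:
```python
from h import *
a=np.radians(-2.8);ex=np.array([np.cos(a),np.sin(a),0]);ey=np.array([-np.sin(a),np.cos(a),0])
for off in(0,-.004):
  c=np.array([.4657,.1538,.1826])+off*ex
  for sx in(.08,-.08):
    print(off,sx,(proj("side",c+sx*ex+.016*ey)-[230,130]+.5)*6-.5)
```

```text
0 0.08 [248.1346 263.1191]
0 -0.08 [560.6488 300.584 ]
-0.004 0.08 [255.7369 264.0305]
-0.004 -0.08 [568.6892 301.5479]
```

Call:
{"op": "arm_command", "data": {"targets": [[0,0,0,15,0],[0,0,0,30,0],[0,0,0,42,0],[0,0,0,42,0],[0,0,0,42,0],[0,0,0,42,0]]}}

```text
time_s: 6.4
tcp_pos: [0.4662, 0.1545, 0.1677]
eef_rot: [[-0.999, 0.049, 0.001], [0.049, 0.999, 0.0], [-0.001, 0.0, -1.0]]
ft_force: [-0.5, 0.0, -2.4]
finger_gap: 0.0206
grasp_force: 98.7
```

Call:
{"op": "arm_command", "data": {"targets": [[0,0,0,1,0],[0,0,0,2,0],[0,0,0,3,0],[0,0,0,4,0],[0,0,0,5,0],[0,0,0,5,0]]}}

```text
time_s: 7.15
tcp_pos: [0.4659, 0.1543, 0.1622]
eef_rot: [[-0.999, 0.049, -0.0], [0.049, 0.999, -0.0], [0.0, -0.0, -1.0]]
ft_force: [0.1, 0.0, -1.9]
finger_gap: 0.0209
grasp_force: 98.7
```

Call:
{"op": "arm_command", "data": {"targets": [[0,0,0,1,0],[0,0,0,2,0],[0,0,0,3,0],[0,0,0,4,0],[0,0,0,5,0],[0,0,0,6,0]]}}

```text
time_s: 7.9
tcp_pos: [0.4659, 0.1544, 0.1562]
eef_rot: [[-0.999, 0.049, -0.0], [0.049, 0.999, -0.0], [0.0, -0.0, -1.0]]
ft_force: [-0.0, 0.1, -1.8]
finger_gap: 0.0206
grasp_force: 98.7
```

Call:
{"op": "arm_command", "data": {"targets": [[0,-0.3,0,1,0],[0,-0.6,0,2,0],[0,-0.9,0,3,0],[0,-1,0,3,0]]}}

```text
time_s: 8.4
tcp_pos: [0.4669, 0.1543, 0.1532]
eef_rot: [[-0.999, 0.049, -0.0], [0.049, 0.999, -0.0], [0.0, -0.0, -1.0]]
ft_force: [0.3, -0.3, -2.7]
finger_gap: 0.0209
grasp_force: 98.7
```

Call:
{"op": "arm_command", "data": {"targets": [[0,-0.3,0,1,0],[0,-0.6,0,2,0],[0,-0.9,0,3,0],[0,-1,0,3,0]]}}

```text
time_s: 8.9
tcp_pos: [0.4679, 0.1543, 0.1502]
eef_rot: [[-0.999, 0.049, -0.0], [0.049, 0.999, -0.0], [0.0, -0.0, -1.0]]
ft_force: [-0.3, 0.1, -1.9]
finger_gap: 0.0205
grasp_force: 98.7
```

Call:
{"op": "arm_command", "data": {"targets": [[0,-0.5,0,1,0],[0,-1,0,2,0],[0,-1,0,2,0]]}}

```text
time_s: 9.28
tcp_pos: [0.4689, 0.1542, 0.1482]
eef_rot: [[-0.999, 0.049, -0.0], [0.049, 0.999, -0.0], [0.0, -0.0, -1.0]]
ft_force: [-0.0, -0.4, -2.0]
finger_gap: 0.0208
grasp_force: 98.7
```

Call:
{"op": "arm_command", "data": {"targets": [[0,-0.5,0,1,0],[0,-1,0,2,0],[0,-1,0,2,0]]}}

```text
time_s: 9.65
tcp_pos: [0.47, 0.1542, 0.1463]
eef_rot: [[-0.999, 0.049, 0.0], [0.049, 0.999, 0.0], [-0.0, 0.0, -1.0]]
ft_force: [-0.6, -0.4, -0.2]
finger_gap: 0.0207
grasp_force: 98.8
```

Call:
{"op": "arm_command", "data": {"targets": [[0,-1,0,0.5,0],[0,-2,0,1,0],[0,-3,0,1,0]]}}

```text
time_s: 10.02
tcp_pos: [0.4729, 0.1541, 0.1453]
eef_rot: [[-0.999, 0.049, -0.0], [0.049, 0.999, -0.0], [0.0, -0.0, -1.0]]
ft_force: [-3.3, -0.3, 4.1]
finger_gap: 0.0205
grasp_force: 99.3
```

Call:
{"op": "arm_command", "data": {"targets": [[0,-3,0,0.2,0],[0,-6,0,0.2,0],[0,-9,0,0.2,0],[0,-12,0,0.2,0],[0,-15,0,0.2,0],[0,-18,0,0.2,0]]}}

```text
time_s: 10.78
tcp_pos: [0.491, 0.1533, 0.1452]
eef_rot: [[-0.999, 0.049, -0.0], [0.049, 0.999, 0.0], [0.0, 0.0, -1.0]]
ft_force: [-4.2, 0.5, 4.8]
finger_gap: 0.0209
grasp_force: 99.5
```

Call:
{"op": "arm_command", "data": {"targets": [[0,-4,0,0,0],[0,-8,0,0,0],[0,-12,0,0,0],[0,-16,0,0,0],[0,-20,0,0,0],[0,-24,0,0,0],[0,-28,0,0,0],[0,-32,0,0,0]]}}

```text
time_s: 11.78
tcp_pos: [0.523, 0.1517, 0.1451]
eef_rot: [[-0.999, 0.049, -0.0], [0.049, 0.999, -0.0], [0.0, -0.0, -1.0]]
ft_force: [-3.1, 0.5, 5.4]
finger_gap: 0.0207
grasp_force: 99.6
```

Call:
{"op": "arm_command", "data": {"targets": [[0,-4,0,0,0],[0,-8,0,0,0],[0,-12,0,0,0],[0,-16,0,0,0],[0,-20,0,0,0],[0,-24,0,0,0],[0,-28,0,0,0],[0,-32,0,0,0]]}}

```text
time_s: 12.78
tcp_pos: [0.5551, 0.15, 0.1451]
eef_rot: [[-0.999, 0.049, -0.0], [0.049, 0.999, -0.0], [0.0, -0.0, -1.0]]
ft_force: [-4.1, -0.1, 4.3]
finger_gap: 0.0205
grasp_force: 99.6
```

Call:
{"op": "arm_command", "data": {"targets": [[0,-4,0,0,0],[0,-6,0,-1,0],[0,-8,0,-4,0],[0,-9,0,-12,0],[0,-9,0,-20,0],[0,-9,0,-20,0],[0,-9,0,-20,0]]}}

```text
time_s: 13.65
tcp_pos: [0.5637, 0.1496, 0.1651]
eef_rot: [[-0.999, 0.049, -0.0], [0.049, 0.999, -0.0], [0.0, -0.0, -1.0]]
ft_force: [0.2, 0.3, -2.4]
finger_gap: 0.0205
grasp_force: 98.9
```

Run:
```python
from h import *
go(.469,.1543,.150,-2.8)
t=robot.read_camera("top");s=robot.read_camera("side")
def crop(im,u,v,w,h,f): return cv2.resize(im[v:v+h,u:u+w,::-1],(w*f,h*f),interpolation=cv2.INTER_CUBIC)
cv2.imwrite("pics/m4.png",crop(s,215,130,130,100,6))
```

```text
t 13.65 tcp [0.5637 0.1496 0.1651] yaw -2.79 F [ 0.1886  0.2538 -2.3874] T [-0.0537  0.0303  0.0209] gap 0.020500615877382812 | shift mm [94.7855  0.0473 15.0646] turn 0.0002174440267488552
```

View pics/m4.png

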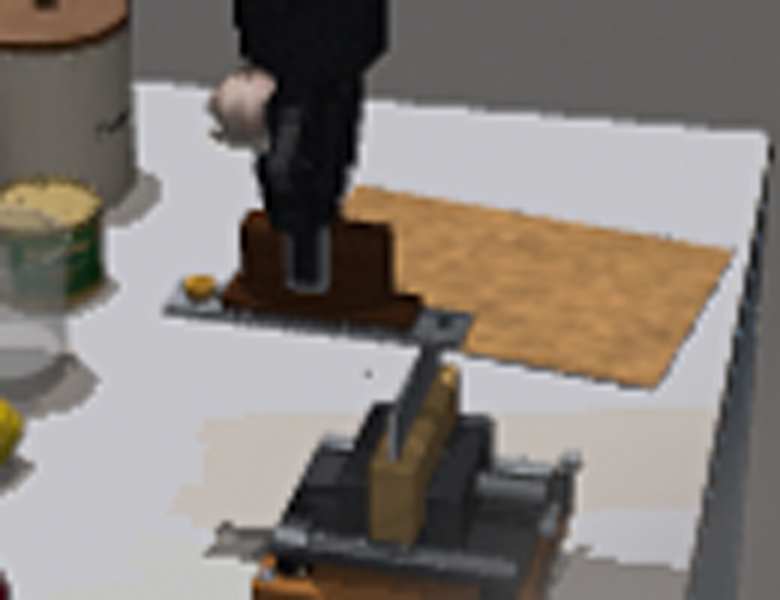

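Call:
{"op": "arm_command", "data": {"targets": [[0,15,0,0,0],[0,35,0,0,0],[0,55,0,0,0],[0,75,0,0,0],[0,90,0,0,0],[0,95,0,6,0],[0,95,0,13,0],[0,95,0,15,0]]}}

```text
time_s: 14.75
tcp_pos: [0.4691, 0.154, 0.1494]
eef_rot: [[-0.999, 0.049, -0.001], [0.049, 0.999, -0.001], [0.001, -0.001, -1.0]]
ft_force: [0.7, 0.0, -2.1]
finger_gap: 0.0206
grasp_force: 98.9
```

Run:
```python
from h import *
go(.473,.1541,.1451,-2.8)
```

```text
t 14.75 tcp [0.4691 0.154  0.1494] yaw -2.81 F [ 0.6567  0.0205 -2.1036] T [ 0.0942 -0.0389 -0.0085] gap 0.020553195329204563 | shift mm [-3.8872  0.2742  4.2752] turn -0.0002329783897023463
```

Call:
{"op": "arm_command", "data": {"targets": [[0,-1,0,2,0],[0,-2,0,3.5,0],[0,-4,0,4.5,0],[0,-7,0,5,0],[0,-10,0,5,0],[0,-13,0,5,0],[0,-16,0,5,0],[0,-19,0,5,0]]}}

```text
time_s: 15.75
tcp_pos: [0.4881, 0.1533, 0.1451]
eef_rot: [[-0.999, 0.049, -0.0], [0.049, 0.999, -0.0], [0.0, -0.0, -1.0]]
ft_force: [-3.2, 0.2, 5.3]
finger_gap: 0.0209
grasp_force: 99.4
```

Call:
{"op": "arm_command", "data": {"targets": [[0,-4,0,0,0],[0,-8,0,0,0],[0,-12,0,0,0],[0,-16,0,0,0],[0,-20,0,0,0],[0,-24,0,0,0],[0,-28,0,0,0],[0,-32,0,0,0]]}}

```text
time_s: 16.75
tcp_pos: [0.5201, 0.1517, 0.1451]
eef_rot: [[-0.999, 0.049, -0.0], [0.049, 0.999, -0.0], [0.0, -0.0, -1.0]]
ft_force: [-2.3, 0.3, 4.0]
finger_gap: 0.0205
grasp_force: 99.5
```

Call:
{"op": "arm_command", "data": {"targets": [[0,-4,0,0,0],[0,-8,0,0,0],[0,-12,0,0,0],[0,-16,0,0,0],[0,-20,0,0,0],[0,-24,0,0,0],[0,-28,0,0,0],[0,-32,0,0,0]]}}

```text
time_s: 17.75
tcp_pos: [0.552, 0.1502, 0.1451]
eef_rot: [[-0.999, 0.049, -0.0], [0.049, 0.999, -0.0], [0.0, -0.0, -1.0]]
ft_force: [-1.6, 0.6, 3.8]
finger_gap: 0.0208
grasp_force: 99.5
```

Call:
{"op": "arm_command", "data": {"targets": [[0,-4,0,0,0],[0,-8,0,0,0],[0,-10,0,-1,0],[0,-11,0,-4,0],[0,-12,0,-12,0],[0,-12,0,-20,0],[0,-12,0,-20,0],[0,-12,0,-20,0]]}}

```text
time_s: 18.75
tcp_pos: [0.5637, 0.1496, 0.1651]
eef_rot: [[-0.999, 0.049, -0.0], [0.049, 0.999, -0.0], [0.0, -0.0, -1.0]]
ft_force: [0.2, -0.6, -1.3]
finger_gap: 0.0207
grasp_force: 98.9
```

Run:
```python
from h import *
go(.469,.1543,.150,-2.8)
```

```text
t 18.75 tcp [0.5637 0.1496 0.1651] yaw -2.79 F [ 0.1527 -0.597  -1.2573] T [ 0.0282 -0.054  -0.0452] gap 0.02065979516732048 | shift mm [94.8044  0.0622 15.0665] turn 0.00011062854955344901
```

Call:
{"op": "arm_command", "data": {"targets": [[0,15,0,0,0],[0,35,0,0,0],[0,55,0,0,0],[0,75,0,0,0],[0,90,0,0,0],[0,95,0,6,0],[0,95,0,13,0],[0,95,0,15,0]]}}

```text
time_s: 19.75
tcp_pos: [0.4691, 0.154, 0.1494]
eef_rot: [[-0.999, 0.049, -0.001], [0.049, 0.999, -0.001], [0.001, -0.001, -1.0]]
ft_force: [0.1, -0.0, -2.7]
finger_gap: 0.0206
grasp_force: 98.9
```

Call:
{"op": "arm_command", "data": {"targets": [[0,-1,0,2,0],[0,-2,0,3.5,0],[0,-4,0,4.8,0],[0,-7,0,5.3,0],[0,-10,0,5.3,0],[0,-13,0,5.3,0],[0,-16,0,5.3,0],[0,-19,0,5.3,0]]}}

```text
time_s: 20.75
tcp_pos: [0.4882, 0.1534, 0.145]
eef_rot: [[-0.999, 0.049, 0.0], [0.049, 0.999, 0.0], [-0.0, 0.0, -1.0]]
ft_force: [-4.0, 0.4, 4.7]
finger_gap: 0.0208
grasp_force: 99.4
```

Call:
{"op": "arm_command", "data": {"targets": [[0,-4,0,0,0],[0,-8,0,0,0],[0,-12,0,0,0],[0,-16,0,0,0],[0,-20,0,0,0],[0,-24,0,0,0],[0,-28,0,0,0],[0,-32,0,0,0]]}}

```text
time_s: 21.75
tcp_pos: [0.5201, 0.1518, 0.1448]
eef_rot: [[-0.999, 0.049, -0.0], [0.049, 0.999, -0.0], [0.0, -0.0, -1.0]]
ft_force: [-2.8, -0.2, 5.4]
finger_gap: 0.0206
grasp_force: 99.6
```

Call:
{"op": "arm_command", "data": {"targets": [[0,-4,0,0,0],[0,-8,0,0,0],[0,-12,0,0,0],[0,-16,0,0,0],[0,-20,0,0,0],[0,-24,0,0,0],[0,-28,0,0,0],[0,-32,0,0,0]]}}

```text
time_s: 22.75
tcp_pos: [0.5521, 0.1501, 0.1448]
eef_rot: [[-0.999, 0.049, 0.0], [0.049, 0.999, -0.0], [-0.0, -0.0, -1.0]]
ft_force: [-3.2, -0.7, 4.7]
finger_gap: 0.0202
grasp_force: 99.6
```

Call:
{"op": "arm_command", "data": {"targets": [[0,-4,0,0,0],[0,-8,0,0,0],[0,-10,0,-1,0],[0,-11,0,-4,0],[0,-12,0,-12,0],[0,-12,0,-30,0],[0,-12,0,-45,0],[0,-12,0,-45,0]]}}

```text
time_s: 23.75
tcp_pos: [0.5645, 0.1499, 0.1916]
eef_rot: [[-0.999, 0.049, 0.003], [0.049, 0.999, 0.001], [-0.003, 0.001, -1.0]]
ft_force: [-1.1, -0.3, -3.1]
finger_gap: 0.0206
grasp_force: 98.8
```

Run:
```python
from h import *
go(.5183,-.1475,.19,-9.8)
```

```text
t 23.75 tcp [0.5645 0.1499 0.1916] yaw -2.79 F [-1.0812 -0.2802 -3.1088] T [0.0159 0.018  0.0257] gap 0.020605641296183246 | shift mm [  31.6791 -299.2533    1.1402] turn 0.12236183060192245
```

Call:
{"op": "arm_command", "data": {"targets": [[0,5,-45,0,0.02],[0,10,-95,0,0.04],[0,16,-150,0,0.06],[0,22,-205,0,0.09],[0,28,-255,0,0.11],[0,32,-299,0,0.122],[0,32,-299,30,0.122],[0,32,-299,60,0.122]]}}

```text
time_s: 24.75
tcp_pos: [0.5171, -0.1479, 0.129]
eef_rot: [[-0.985, 0.171, 0.0], [0.171, 0.985, -0.0], [-0.0, 0.0, -1.0]]
ft_force: [0.5, 1.3, -3.0]
finger_gap: 0.0208
grasp_force: 98.9
```

Run:
```python
from h import *
go(.5183,-.1475,.0315,-9.8)
```

```text
t 24.75 tcp [ 0.5171 -0.1479  0.129 ] yaw -9.84 F [ 0.4997  1.2925 -3.0315] T [ 0.0582 -0.0143  0.0016] gap 0.020762854229066333 | shift mm [-1.0792  0.6299 97.5133] turn -0.0007132792623649482
```

Call:
{"op": "arm_command", "data": {"targets": [[0,0,0,30,0],[0,0,0,60,0],[0,0,0,80,0],[0,0,0,90,0],[0,0,0,94,0],[0,0,0,95,0],[0,0,0,95,0]]}}

```text
time_s: 25.62
tcp_pos: [0.5176, -0.1475, 0.0354]
eef_rot: [[-0.985, 0.17, 0.001], [0.17, 0.985, -0.0], [-0.001, -0.0, -1.0]]
ft_force: [0.4, 0.4, -2.8]
finger_gap: 0.0208
grasp_force: 98.8
```

Call:
{"op": "arm_command", "data": {"targets": [[0,0,0,1,0],[0,0,0,2,0],[0,0,0,3,0],[0,0,0,3.7,0],[0,0,0,3.7,0]]}}

```text
time_s: 26.25
tcp_pos: [0.5173, -0.1475, 0.0311]
eef_rot: [[-0.985, 0.17, 0.0], [0.17, 0.985, -0.0], [-0.0, -0.0, -1.0]]
ft_force: [-0.5, -0.1, -2.0]
finger_gap: 0.0208
grasp_force: 98.9
```

Call:
{"op": "arm_command", "data": {"targets": [[0,0,0,0.5,0],[0,0,0,1,0],[0,0,0,1,0]]}}

```text
time_s: 26.62
tcp_pos: [0.5173, -0.1476, 0.0309]
eef_rot: [[-0.985, 0.17, 0.0], [0.17, 0.985, 0.0], [-0.0, 0.0, -1.0]]
ft_force: [-7.2, 2.4, 18.5]
finger_gap: 0.0206
grasp_force: 101.9
```

Call:
{"op": "arm_command", "data": {"targets": [[0,0,0,-0.5,0],[30,0,0,-0.5,0],[50,0,0,-0.5,0],[50,0,0,-0.5,0],[50,0,0,-0.5,0],[50,0,0,-20,0],[50,0,0,-50,0],[50,0,0,-80,0]]}}

```text
time_s: 27.62
tcp_pos: [0.5173, -0.1476, 0.1122]
eef_rot: [[-0.985, 0.17, 0.001], [0.17, 0.985, -0.0], [-0.001, -0.0, -1.0]]
ft_force: [0.1, 0.2, 0.0]
finger_gap: 0.0499
grasp_force: 0.0
```

Call:
{"op": "arm_command", "data": {"targets": [[50,0,0,-50,0],[50,0,0,-90,0],[50,0,0,-90,0],[50,50,50,-90,0],[50,100,100,-90,0],[50,140,140,-90,0],[50,140,140,-90,0]]}}

```text
time_s: 28.5
tcp_pos: [0.401, 0.0167, 0.2003]
eef_rot: [[-0.986, 0.166, -0.0], [0.166, 0.986, 0.001], [0.0, 0.001, -1.0]]
ft_force: [-0.0, -0.4, 0.2]
finger_gap: 0.0501
grasp_force: 0.0
```

Run:
```python
from h import *
go(0.5,0,.2,0)
t=robot.read_camera("top");s=robot.read_camera("side")
def crop(im,u,v,w,h,f): return cv2.resize(im[v:v+h,u:u+w,::-1],(w*f,h*f),interpolation=cv2.INTER_CUBIC)
cv2.imwrite("pics/m5.png",np.hstack([crop(t,270,215,100,120,4),crop(s,250,120,100,120,4)]))
```

```text
t 28.5 tcp [0.401  0.0167 0.2003] yaw -9.55 F [-0.0476 -0.3923  0.1511] T [-0.0354  0.0045  0.0486] gap 0.050060635081491146 | shift mm [-100.4179   -0.0713    0.285 ] turn -0.16671948992145677
```

View pics/m5.png

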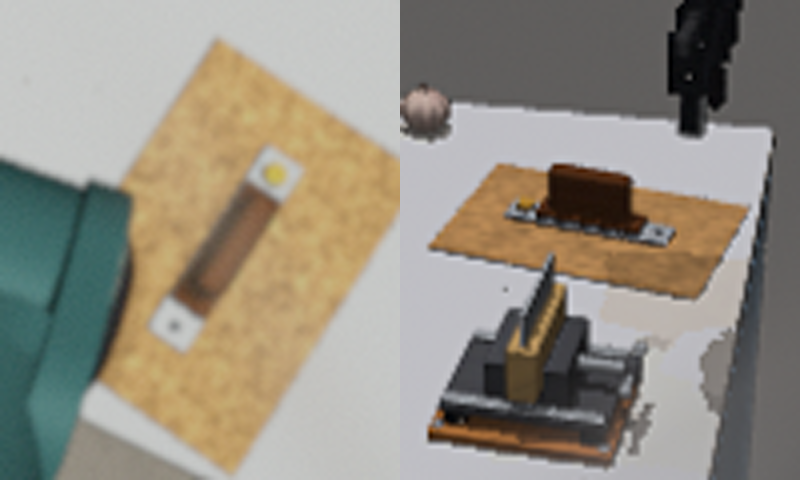

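The file lies flat, centred and along the mat (nose at (275,173), tail at (175,325) in the top crop). The gripper is clear of everything, so I am handing in.

```bash
python3 -c "
from station import robot
print(robot.sign_off())"
```

```text
the job is handed in; nothing more can be done
None
```

I made three forward strokes, pressing about 6–8 N by the wrist-force readings and lifting clear each time, then laid the file teeth down in the middle of the mat and handed the job in; the sign-off returned no verdict.

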